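Load the sample tray and hold the spring arm across it

TASK

Slide the loaded sample tray fully home into the slotted holder on the bench, under the rail lips and against the back stop, with both samples staying upright in it. Then take the upright post of the holder's spring-loaded arm, swing the arm across the holder's mouth until it is wound to its stop, and finish while still holding it there with the gripper, because the spring throws it back if let go. Leave the loose parts lying around the holder where they are.

Things in the scene. Friction and masses are not known exactly. Their poses are not given: they have to be found in the camera images.
- tray_holder: Slotted metal tray holder, fixed to the bench. Origin on the bench at the centre of a tray that is fully home; x = direction in which the tray slides in, y left, z up. No floor: the tray slides on the bench. Rails along x from x -30 to +48 mm, inner faces at y +-38 mm, 28 mm high, each with a lip reaching in to y +-32 mm, lip underside 23 mm above the bench; back stop face at x +48 mm.
- holder_mouth (a point): Middle of the holder's mouth on the bench, 48 mm before the holder's origin (-x). Flared lead-ins, 22 mm high, narrow the way from about +-46 mm here to +-38 mm at x -30 mm.
- stop_post (a point): Top of the arm's small fixed stop post, 8 mm across, 30 mm high, left of the mouth at holder x -74, y +47 mm.
- sample_tray: Loose aluminium tray, 96 mm long (x), 70 mm wide (y), 18 mm high, 0.25 kg, floor 4 mm, walls 5 mm, a cross wall in the middle making two cells. Origin at the centre of its underside; x points to its leading end, which goes first into the holder; a grip tab stands on the trailing end. Starts flat on the bench in front of the holder's mouth, up to about 0.3 rad askew.
- tray_tab (a point): Grip point of the tray's tab, 24 mm above the bench and 61 mm behind the tray's origin (-x). The tab is an upright dark block 14 mm wide (y), 26 mm long (x -48 to -74 mm), top 34 mm above the bench, outside the trailing wall. Grip it across its width from above.
- sample0: Turned steel cylinder, 30 mm diameter, 26 mm high, standing in one cell of the tray; origin at the centre of its underside, z its axis.
- sample2: Turned steel cylinder, 35 mm diameter, 18 mm high, standing in the other cell of the tray; origin at the centre of its underside, z its axis.
- cage_arm (a joint): Angle of the spring arm on its upright pivot (rad): 0 at rest, clear of the mouth, pointing along the holder's -x and 20 degrees outward to the left; grows counter-clockwise seen from above; 1.92 at the stop, pointing along the holder's -y across the mouth, 4 mm behind the tab of a tray that is home. Spring force at the post: about 2 N at rest, 8 N at the stop; it does not latch.
- cage_pivot (a point): Point on the arm's upright pivot axis, at holder x -86, y +62 mm, on a low bracket left of the mouth; hub 26 mm across, top 47 mm above the bench. The arm is a flat steel bar 16 mm wide, 19 to 26 mm above the bench.
- grip_post: Upright round steel post at the arm's free end, 14 mm diameter, rising from 26 to 72 mm above the bench, 88 mm from the pivot axis; it is a sleeve that turns freely on the arm about its own axis, so it can be held without turning the wrist. Origin at its foot on the axis of the post.
- post_grip (a point): Point on the post's axis where it is to be gripped, 58 mm above the bench.
- bearing: Ball bearing, 52 mm diameter, 15 mm high, lying left of the holder; bystander.
- gear: Steel gear, 52 mm diameter, 16 mm high, lying right of the holder; bystander.
- sample1: Turned steel cylinder, 25 mm diameter, 40 mm high, standing right of the holder, not in the tray; bystander.
- nut: Steel nut, 24x27x13 mm, on the bench nearer the robot; bystander.
- bolt: Bolt standing on its head, 70 mm high, on the bench right of the holder; bystander.
Not all that is in view belongs to the job. Leave any red look-alike of the sample2 alone.

How it is judged:
By the outcome, as a careful person would: the job done as asked, in the order asked, and still so for the second after the job is handed in, while the arm keeps its last pose, push and grip.
It also fails if it takes over 58 s, if anything falls off the work surface, if the arm or the gripper's body presses on something with over 40 N, if the wrist force passes 120 N, or if a joint passes its speed limit or range.

ROBOT

A 6-joint arm with a two-finger parallel gripper is mounted at the origin on a cart in front of the work surface, level with it; the furniture and walls round the work are solid. World frame = base frame: x ahead of the robot, y to its left, z up, the work surface at z = 0. Lengths are in mm, angles in rad, forces in N, time in s.
With the tool pointing down it reaches from about 275 to 975 mm from the base axis. Payload 8.4 kg.
Tool frame: the origin (TCP) lies midway between the tips of the shut fingers; the grasp point (between the pads) lies 19 mm behind it; z points along the fingers, y is the direction in which the jaws open and shut (so a half turn about z gives the same grasp; the last joint's range is limited). The gripper opens to 92 mm and grips with 3 to 60 N. Pads are 20 mm wide; open, the fingers measure 128 mm over their backs; the gripper's body (75 mm by 189 mm) begins 69 mm behind the grasp point.
Start: joints at [1.229, 0.353, 1.633, -0, 1.155, -0.002], TCP at [208.31, 589.266, 214.583] pointing down, gripper open.
Joint ranges: [-2.63, 2.63], [-0.92, 2.1], [0.06, 2.66], [-1.3, 4.44], [0, 2.69], [-3.02, 3.02]. Speed limits (rad/s): [2.22, 2.22, 2.79, 3.14, 3.14, 3.14].

INTERFACE

Orientations are given as a unit quaternion [x, y, z, w].
In Python, from station import manip gives the robot as it stands.
- The arm moves only by the tool drive_tool, never from a script. Its argument "motion" is text: rows parted by semicolons, each of 7 numbers parted by spaces: the finger opening in m, from 0 to 0.0919, then the shift along the tool's x, y, z in m, then the turn, a rotation vector about the tool's x, y, z in degrees. A call has 1 to 10 rows; each row is the pose to reach, as a shift and turn from the pose commanded when the call began, along the tool's axes at that moment; what a row does not reach only later rows make up. A row lasts 1/10 s, in which the tool goes at most 50 mm and 8.59 degrees, less where a joint would pass 70% of its speed; a pose out of reach is approached as far as the arm can. A call with a gripper value outside its range is refused whole. The fingers move at their own pace and stop on an object; the grip force is fixed at half the most. Time passes only in rows, so rows that repeat a pose let the fingers close. It gives the time, the measured TCP pose, the force and the opening at its end, in the units of the state.
- manip.observe(): the state, without advancing time (a new reading comes with each control period).
- manip.capture(name): name is "scene" or "top" or "wrist"; returns a dict with "img" (420x560x3 uint8, red, green, blue), "z_map" (420x560 float32, mm along the optical axis (not along the pixel's ray), 0 where there is no reading), "fov_y" (degrees; the focal length in pixels is half the picture's height over the tangent of half this angle, whatever the lens; pixels are square), "cx", "cy" (the principal point, pixels), "cam_to_world" (4x4, takes a point from camera to world coordinates). Camera axes: x right, y up, looking along -z (the intrinsics and any distortion apply to the point x, -y, -z); pixel columns grow to the right and rows downward; lengths in mm; the calibration is good to about 2 mm. The wrist camera is an equidistant fisheye: a pixel r from the principal point sees the ray r / f radians off the axis. A picture is of the moment at which its call begins.
- manip.close_job(): hands the job in, once; it reports no verdict.
The state is a dict: "t": time; "q": joint angles; "dq": joint speeds; "effort": joint torques, N m; "tcp_pos": TCP position; "eef_rot": TCP orientation; "wrist_force": force on the tool from outside, world axes, zero at the start; "wrist_torque": the same for the moment, N m; "opening": opening from 0.0 (shut) to 1.0 (fully open).
Only numpy, scipy, OpenCV 4.12 (cv2) and the standard library are available. Lean on these libraries where they do the work, as an engineer would, in place of code of your own. Each camera call takes 0.05 s, during which the arm holds its last target.

## Working session

There is one attempt and no reset: what is moved stays moved. The work goes in short steps, Python scripts to look and compute and a tool call to move; the robot and the scene stay as the last step left them, time stands still between calls to the robot, and variables do not carry over. Pictures are saved under pics/ and viewed, and the job is handed in when it is done.

Besides the shell and the picture viewer there is one more tool, called after "Call:" as a command line: name --argument value ..., lists and objects as JSON in quotes. drive_tool: Moves the arm, as the interface text tells. Its arguments: {"type":"object","properties":{"motion":{"type":"string"}},"required":["motion"]}

```bash
mkdir -p pics
cat > h.py <<'E'
import numpy as np,cv2
from station import manip
def cap(n,fn=None):
    c=manip.capture(n)
    if fn: cv2.imwrite('pics/'+fn,c['img'][:,:,::-1])
    np.savez('pics/'+n+'.npz',**{k:v for k,v in c.items()})
    return c
def pts(c,u,v,z=None):
    """pixel -> world by depth (z None) or by plane z (pinhole)"""
    H=c['img'].shape[0]; f=H/2/np.tan(np.radians(c['fov_y'])/2)
    u=np.asarray(u,float);v=np.asarray(v,float)
    d=np.stack([(u-c['cx'])/f,-(v-c['cy'])/f,-np.ones_like(u)],-1)
    T=np.asarray(c['cam_to_world']);R=T[:3,:3];t=T[:3,3]
    w=d@R.T
    if z is None: s=c['z_map'][v.astype(int),u.astype(int)]
    else: s=(z-t[2])/w[...,2]
    return t+w*s[...,None]
E
python3 - <<'E'
from h import *
print(manip.observe())
for n in ['scene','top','wrist']:
    c=cap(n,n+'0.png'); print(n,c['fov_y'],c['cx'],c['cy'],np.round(c['cam_to_world'],3).tolist())
E
```

```text
{'t': 0.0, 'q': array([ 1.22860632e+00,  3.53653804e-01,  1.63413628e+00, -4.89110831e-05,
        1.15519488e+00, -2.39057898e-03]), 'dq': array([-1.28085312e-04,  8.50866113e-05, -9.32003644e-04,  1.17133396e-03,
       -2.09595833e-04,  7.95199804e-04]), 'effort': array([ 4.29803913e-04, -5.93833816e+01, -3.34219909e+01,  6.97144959e-02,
        2.31854181e-02, -9.99088411e-05]), 'tcp_pos': array([208.15329819, 588.78965371, 213.8592473 ]), 'eef_rot': array([ 1.69073722e-01,  9.85603161e-01, -6.89682116e-04, -9.73124258e-05]), 'wrist_force': array([0.11952667, 0.0252617 , 0.01645315]), 'wrist_torque': array([-0.02762312, -0.00174666,  0.02364288]), 'opening': 1.000544893726619}
scene 45.95258337581542 277.30224268530213 204.67323370694993 [[-0.711, 0.5, -0.495, 50.287], [-0.703, -0.52, 0.485, 181.959], [-0.015, 0.693, 0.721, 691.085], [0.0, 0.0, 0.0, 1.0]]
top 54.34074196425915 276.3818609963728 207.48652196123007 [[0.03, 0.988, -0.15, 350.76], [-1.0, 0.03, -0.003, -246.794], [0.002, 0.15, 0.989, 913.782], [0.0, 0.0, 0.0, 1.0]]
wrist 65.70646984690485 281.03011023730414 203.29839964862464 [[0.333, -0.911, -0.244, 139.65], [0.943, 0.321, 0.087, 613.192], [-0.0, -0.259, 0.966, 384.987], [0.0, 0.0, 0.0, 1.0]]
```

View pics/scene0.png

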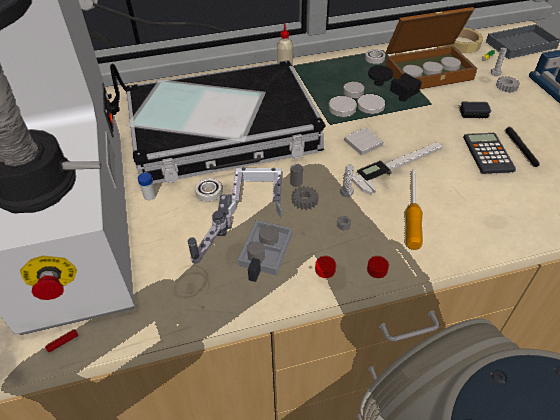

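View pics/top0.png

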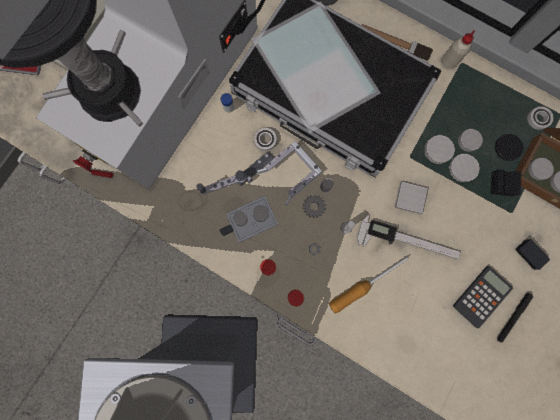

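View pics/wrist0.png

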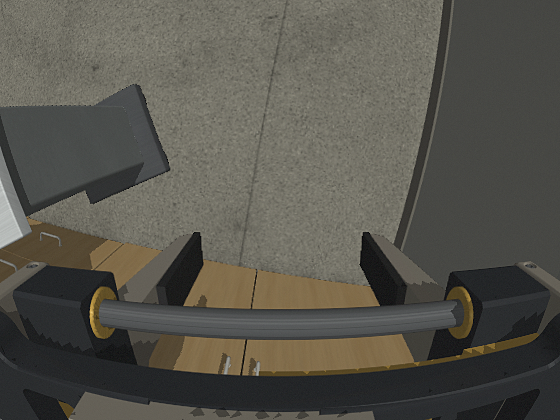

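Run:
```python
from h import *
c=dict(np.load('pics/top.npz'))
im=c['img'][120:270,180:350,::-1]
cv2.imwrite('pics/top0c.png',cv2.resize(im,None,fx=4.6,fy=4,interpolation=cv2.INTER_CUBIC)[:, :] if 0 else cv2.resize(im,None,fx=4,fy=4,interpolation=cv2.INTER_CUBIC))
c=dict(np.load('pics/scene.npz'))
im=c['img'][150:290,180:340,::-1]
cv2.imwrite('pics/scene0c.png',cv2.resize(im,None,fx=4,fy=4,interpolation=cv2.INTER_CUBIC))
```

```text
(no output)
```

View pics/top0c.png

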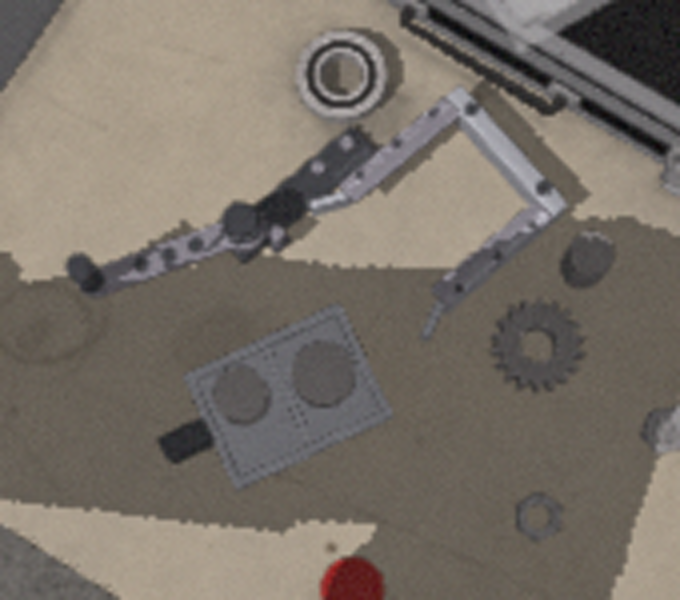

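View pics/scene0c.png

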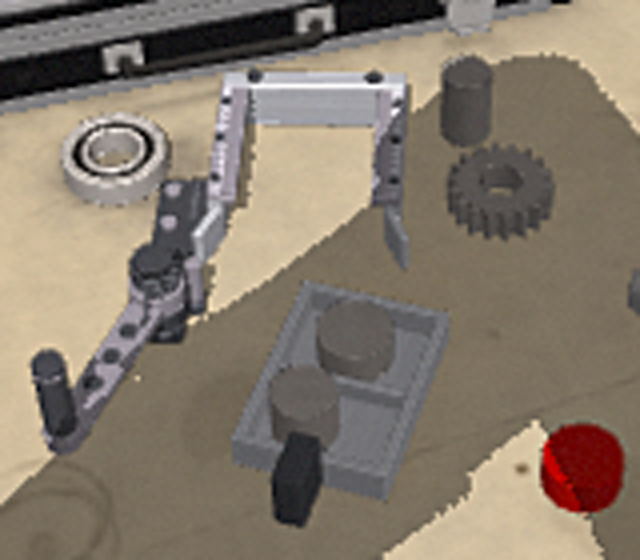

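Run:
```python
from h import *
for n,(u0,u1,v0,v1) in {'top':(180,350,120,270),'scene':(180,340,150,290)}.items():
    c=dict(np.load(f'pics/{n}.npz'))
    vv,uu=np.mgrid[v0:v1,u0:u1]
    P=pts(c,uu.ravel(),vv.ravel()); z=P[:,2].reshape(uu.shape)
    np.save(f'pics/P_{n}.npy',P)
    print(n,'bench z median',np.median(z[np.abs(z)<8]))
    g=np.clip(z*3,0,255).astype(np.uint8)
    cv2.imwrite(f'pics/h_{n}.png',cv2.resize(cv2.applyColorMap(g,cv2.COLORMAP_JET),None,fx=4,fy=4,interpolation=cv2.INTER_NEAREST))
T=dict(np.load('pics/top.npz'))
def tp(x,y,z): return np.round(pts(T,180+x/4-.4,120+y/4-.4,np.float64(z)),1)
for nm,x,y,z in [('tabtop far',163,432,34),('tab near',178,462,34),('tray TL',188,376,18),('tray TR',337,307,18),('tray BR',392,412,18),('tray BL',240,487,18),('hubtop',240,222,47),('posttop',80,268,72),('back L outer',460,88,28),('back R outer',567,208,28),('Rrail front',437,300,28),('bearing',343,74,15),('sample1',597,247,40)]:
    print(nm,tp(x,y,z))
```

```text
top bench z median 0.23441471802266278
scene bench z median 0.6554377717172315
tabtop far [ 437.1 -124.7   34. ]
tab near [ 421.1 -133.6   34. ]
tray TL [ 470.1 -134.7   18. ]
tray TR [ 511.3 -215.6   18. ]
tray BR [ 453.5 -247.9   18. ]
tray BL [ 409.8 -166.1   18. ]
hubtop [ 551.3 -162.4   47. ]
posttop [518.3 -82.1  72. ]
back L outer [ 636.4 -280.6   28. ]
back R outer [ 569.1 -341.6   28. ]
Rrail front [ 515.1 -270.8   28. ]
bearing [ 646.8 -214.2   15. ]
sample1 [ 544.9 -357.    40. ]
```

View pics/h_top.png

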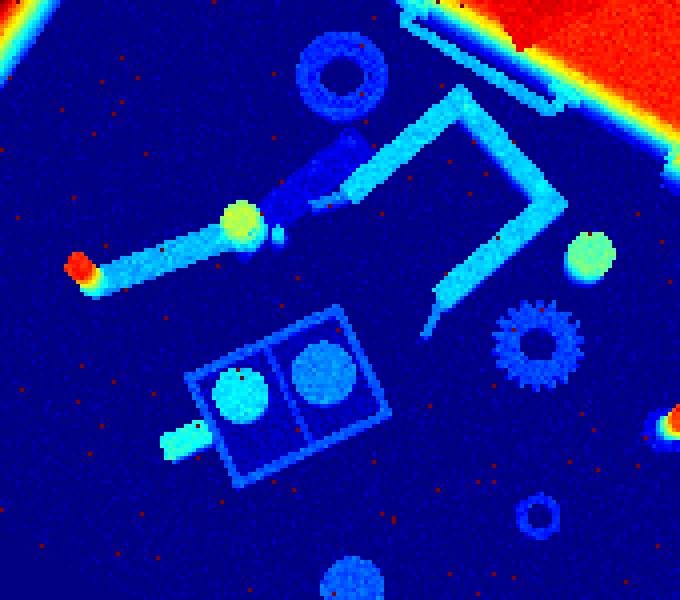

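View pics/h_scene.png

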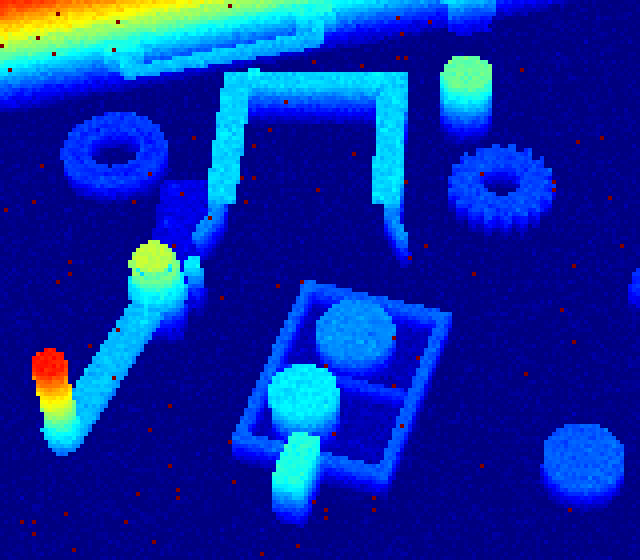

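Run:
```python
from h import *
W={'top':(180,350,120,270),'scene':(180,340,150,290)}
def comps(n,lo,hi,zp,minn=40):
    u0,u1,v0,v1=W[n]; c=dict(np.load(f'pics/{n}.npz'))
    z=np.load(f'pics/P_{n}.npy')[:,2].reshape(v1-v0,u1-u0)
    m=cv2.medianBlur(((z>lo)&(z<hi)).astype(np.uint8),3)
    k,L,s,_=cv2.connectedComponentsWithStats(m)
    out=[]
    for i in range(1,k):
        if s[i,4]<minn: continue
        v,u=np.nonzero(L==i)
        out.append(pts(c,u+u0,v+v0,np.full(u.shape,zp,float))[:,:2])
    return out
for n in W:
    print(n)
    for nm,lo,hi,zp in [('holder/tab',24,32,28),('tray',13,21,18),('tab',30,38,34),('hub',43,50,47),('post',67,77,72)]:
        for p in comps(n,lo,hi,zp,10 if nm in('post','tab','hub') else 60):
            r=cv2.minAreaRect(p.astype(np.float32)); print(nm,len(p),np.round(p.mean(0),1),'rect',np.round(r[0],1),np.round(r[1],1),round(r[2],1))
```

```text
top
holder/tab 169 [ 650.8 -292.3] rect [ 653.8 -292.3] [111.6  17.5] 60.4
holder/tab 658 [ 580.8 -285.6] rect [ 574.8 -278.6] [92.1 89.9] 42.4
holder/tab 213 [ 534.7 -120.4] rect [ 534.7 -120.6] [16.2 71.6] 22.5
holder/tab 140 [ 459.5 -165.2] rect [ 460.  -165.6] [28.  27.7] 47.4
tray 270 [ 646.  -213.4] rect [ 644.9 -213.5] [49.6 50. ] 1.8
tray 350 [ 460.9 -190.9] rect [ 461.  -189.9] [70.  96.5] 27.3
tray 291 [ 493.5 -327.5] rect [ 493.1 -327.5] [45.  44.4] 1.1
tray 141 [ 360.9 -229.3] rect [ 362.6 -228.7] [21.5 32.5] 1.7
tab 31 [658.1 -34.6] rect [658.7 -35.1] [ 3.8 44.1] 60.5
tab 18 [ 634.3 -341.1] rect [ 634.  -340.8] [16.   5.2] 64.1
tab 56 [ 459.2 -165.5] rect [ 458.9 -165.6] [23.2 20. ] 83.2
tab 77 [ 433.4 -136.5] rect [ 433.4 -137.1] [14.1 26.3] 23.8
hub 53 [ 552.7 -162.3] rect [ 552.6 -162.1] [15.6 15.2] 2.4
post 879 [ 649.3 -356.9] rect [ 637.8 -338.9] [ 68.9 114.1] 1.8
post 38 [519.2 -81.2] rect [519.  -81.3] [13.8 11.8] 47.0
post 12 [ 448.9 -394.7] rect [ 448.9 -394.6] [12.5  2.1] 0.2
scene
holder/tab 463 [ 661.  -288.2] rect [ 659.8 -286.3] [206.2  28.6] 60.3
holder/ta
[... 607 characters left out ...]
 [ 355.6 -228.3] [32.2 36.2] 41.6
tab 260 [ 671.5 -281.1] rect [ 670.9 -280.8] [183.7  14. ] 59.1
tab 44 [ 535.7 -347.2] rect [ 536.4 -347.1] [24.4 13.6] 36.1
tab 44 [ 544.8 -158.1] rect [ 544.8 -158.7] [20.3 10.7] 61.0
tab 134 [ 456.5 -163. ] rect [ 458.5 -162.7] [27.3 25.1] 24.3
tab 29 [514.5 -79. ] rect [514.1 -79. ] [12.7  9.1] 72.3
tab 120 [ 432.8 -135.1] rect [ 432.8 -135.2] [14.1 29.4] 24.6
hub 171 [ 683.1 -259. ] rect [ 683.  -260.1] [127.3  11. ] 59.9
hub 69 [ 553.3 -161.6] rect [ 554.3 -162.2] [18. 17.] 43.9
hub 17 [514.3 -78.1] rect [514.  -77.7] [10.3  5.7] 62.3
post 27 [ 707.8 -213.2] rect [ 705.4 -214.8] [23.2  9.1] 52.5
post 60 [518.1 -80.5] rect [518.5 -81. ] [13.  15.7] 51.2
```

Run:
```python
from h import *
for n in ['top','scene']:
    c=dict(np.load(f'pics/{n}.npz'))
    vv,uu=np.mgrid[0:420,0:560]
    P=pts(c,uu.ravel(),vv.ravel()); ok=c['z_map'].ravel()>0
    P=P[ok]
    print(n)
    # max height grid 40mm
    for x in range(300,760,40):
        r=[]
        for y in range(300,-420,-40):
            m=(abs(P[:,0]-x)<20)&(abs(P[:,1]-y)<20)
            r.append('%4d'%np.percentile(P[m,2],98) if m.sum()>3 else '   .')
        print(x,' '.join(r))
print('y from 300 step -40')
```

```text
top
300 -774 -771 -770 -773 -771 -772 -770 -772 -770 -774    .    2    3    3   19   20    3   30
340 -772 -770 -771 -772 -770 -769 -772 -771 -770    .    2    3    3   20   18    3    3    3
380 -770 -770 -772 -773 -771 -770 -771    .    3    3    3    3    3   20   17    3   14    3
420 -772 -772 -771 -772 -775    .    1    3    4    3    3   36   20   18    3    3   14    4
460 -772 -771 -771    .    2    3    3    3    3    3    3   33   32   25   18   16   17   70
500 -771 -773    .    3    3    2    3    3    2   69   72    3   21   22   28   19   18    3
540    .    3    3   13  157  201  202  545    3    7   70   47   48    3   29   30   42   40
580    2    3    3  200  202  458  476  569  548    3    3    3   42   30   29   28   30   39
620    2    3    2  242  242  265  476  476  544    3    3    3   15   17   30   30   72   74
660    2    2    .  241  244  265  376  476  475  210    3    3   16   16   71   78   79   76
700    3    .    .    .  207    .  265  265  214  214   51   53   60   74   77   80   80   79
740    3    .    .    .    .  213  244  240  328  359  351   7
[... 485 characters left out ...]
24   19   15   17   70
500    .    .  -22    1    2    2    2    2    2   70   71    6   22   23   28   18   18    2
540    .    1    2   14  157  199  201  202    2   62   71   48   48    2   28   30   41   40
580  -76    1    2  165  201  203  462  475  242    2    2    4   36   30   29   29   31   54
620    .    .    2  117  204  265  265  469  389    2    2    3   16   16   30   30   73   74
660    .    .    2    .  210  299  378  266  212  210    2    3   16   17   70   77   78   75
700    .    .    .    .    .    .    .  266  214  215   51   53   61   74   77   80   80   79
740    .    .    .    .    .    .    .    .  386  402  390   74   74   74   79   80   80   80
y from 300 step -40
```

```bash
cat > g.py <<'E'
import numpy as np,json
from scipy.spatial.transform import Rotation as Ro
psi=np.radians(-47.6); O=np.array([564.4,-266.9])
hx=np.array([np.cos(psi),np.sin(psi)]); hy=np.array([-hx[1],hx[0]])
def H(x,y): return O+x*hx+y*hy
def W2H(p): d=np.asarray(p)[:2]-O; return np.array([d@hx,d@hy])
def rot(jaw): # jaw axis (tool y) world angle deg, tool down: x at jaw+90
    a=np.radians(jaw+90); x=[np.cos(a),np.sin(a),0]; y=[np.cos(a-np.pi/2),np.sin(a-np.pi/2),0]
    return np.array([x,y,[0,0,-1]]).T
def delta(cp,cj,tp,tj):
    """shift mm (tool), turn deg about tool z"""
    d=rot(cj).T@(np.asarray(tp,float)-np.asarray(cp,float)); return np.round(d,1),round(-(tj-cj),2)
E
python3 - <<'E'
from g import *
print(delta([208.31,589.27,214.58],70.53,[433,-136.2,75],27.4))
print(delta([433,-136.2,75],27.4,[433,-136.2,5.5],27.4))
E
```

```text
(array([-453.7, -609.1,  139.6]), 43.13)
(array([ 0. ,  0. , 69.5]), -0.0)
```

Candidates for the tab are three dark uprights in the top view: the tab (226,231), attached to the tray, the post (200,187) and the hub (240,175). The attached block in the crop is the tab. The red discs at (268,267) and (296,298) are the look-alikes.

Call:
drive_tool --motion "0.04 -0.020 -0.027 0 0 0 2; 0.04 -0.048 -0.064 0 0 0 4; 0.04 -0.076 -0.102 0 0 0 7; 0.04 -0.104 -0.140 0 0 0 10; 0.04 -0.132 -0.177 0 0 0 13; 0.04 -0.160 -0.215 0 0 0 16; 0.04 -0.188 -0.252 0 0 0 19; 0.04 -0.216 -0.290 0 0 0 22; 0.04 -0.244 -0.328 0 0 0 25; 0.04 -0.272 -0.365 0 0 0 28"

```text
t: 1.15
tcp_pos: [343.1, 152.7, 214.7]
eef_rot: [0.403, 0.915, 0.0, 0.0]
wrist_force: [1.7, 0.8, 0.5]
opening: 0.435
```

Run:
```python
from g import *
from station import manip
cp=np.array([208.31,589.27,214.58])+rot(70.53)@[-272,-365,0]; cj=70.53-28
print(cp,cj,manip.observe()['tcp_pos'])
print(delta(cp,cj,[433,-136.2,75],27.4))
```

```text
[343.09665546 154.48090456 214.58      ] 42.53 [343.08793196 152.68142225 214.69759023]
(array([-275. , -130.2,  139.6]), 15.13)
```

Call:
drive_tool --motion "0.04 -0.037 -0.018 0.005 0 0 3; 0.04 -0.074 -0.035 0.015 0 0 6; 0.04 -0.111 -0.053 0.030 0 0 9; 0.04 -0.148 -0.070 0.050 0 0 12; 0.04 -0.185 -0.088 0.070 0 0 14; 0.04 -0.220 -0.104 0.090 0 0 15.1; 0.04 -0.250 -0.118 0.110 0 0 15.1; 0.04 -0.275 -0.1302 0.125 0 0 15.1; 0.04 -0.275 -0.1302 0.1396 0 0 15.1; 0.04 -0.275 -0.1302 0.1396 0 0 15.1"

```text
t: 2.15
tcp_pos: [431.7, -136.5, 73.3]
eef_rot: [0.52, 0.854, -0.0, -0.002]
wrist_force: [0.2, 0.4, 0.2]
opening: 0.433
```

Run:
```python
from h import *
print(manip.observe()['tcp_pos'])
c=cap('top','top1.png'); s=cap('scene','scene1.png'); w=cap('wrist','wrist1.png')
a=cv2.resize(s['img'][150:290,180:340,::-1],(400,350),interpolation=cv2.INTER_CUBIC)
b=cv2.resize(c['img'][120:270,180:350,::-1],(397,350),interpolation=cv2.INTER_CUBIC)
cv2.imwrite('pics/m1.png',np.hstack([a,b]))
```

```text
[ 431.6713033  -136.47724632   73.3055407 ]
```

View pics/m1.png

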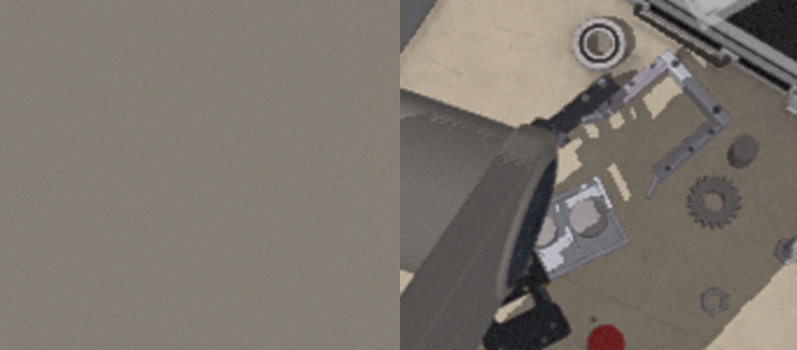

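View pics/wrist1.png

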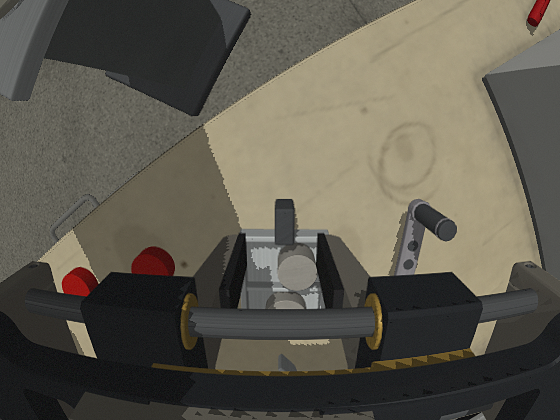

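Call:
drive_tool --motion "0.04 -0.0005 0.001 0.020 0 0 0; 0.04 -0.0005 0.001 0.040 0 0 0; 0.04 -0.0005 0.001 0.055 0 0 0; 0.04 -0.0005 0.001 0.066 0 0 0; 0.04 -0.0005 0.001 0.066 0 0 0; 0.005 -0.0005 0.001 0.066 0 0 0; 0.005 -0.0005 0.001 0.066 0 0 0; 0.005 -0.0005 0.001 0.066 0 0 0; 0.005 -0.0005 0.001 0.066 0 0 0; 0.005 -0.0005 0.001 0.066 0 0 0"

```text
t: 3.3
tcp_pos: [434.6, -136.3, 9.6]
eef_rot: [0.519, 0.855, 0.0, 0.0]
wrist_force: [-0.5, 1.2, 6.4]
opening: 0.147
```

Run:
```python
from h import *
print(manip.observe())
w=cap('wrist','wrist2.png')
```

```text
{'t': 3.3, 'q': array([-3.07211789e-01,  4.17970283e-01,  2.13778439e+00,  1.37765831e-04,
        5.84835831e-01, -7.85975061e-01]), 'dq': array([-0.00073371,  0.00031409, -0.00108907, -0.00016091, -0.00032861,
        0.00035889]), 'effort': array([-3.70773543e-01, -4.50033796e+01, -1.65688562e+01, -1.06687923e-01,
       -2.39765458e-01,  8.43115035e-03]), 'tcp_pos': array([ 434.64305232, -136.29073066,    9.57758657]), 'eef_rot': array([5.19336084e-01, 8.54569938e-01, 1.55500943e-04, 4.77851103e-04]), 'wrist_force': array([-0.45410217,  1.15479157,  6.44171913]), 'wrist_torque': array([0.14842336, 0.15418101, 0.07415423]), 'opening': 0.14708177523748767}
```

View pics/wrist2.png

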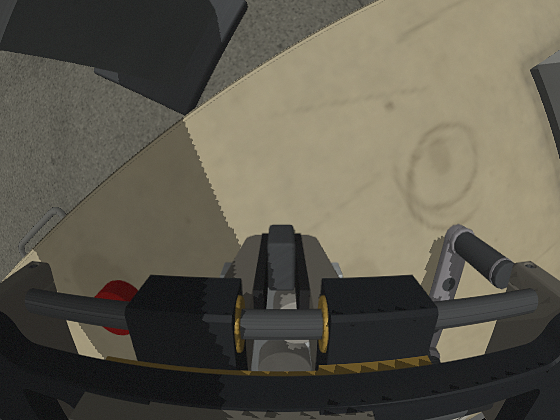

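```bash
sed -i 's/564.4,-266.9/565.2,-266.9/' g.py
python3 - <<'E'
from g import *
cp=np.array([343.09665546,154.48090456,214.58])+rot(42.53)@[-275,-130.2,139.6]; cj=27.43
cp=cp+rot(cj)@[-.5,1,66]
print('cmd',cp)
T=H(-171,0); print(T, delta(cp,cj,[*T,9.5],42.4), W2H(cp))
E
```

```text
cmd [ 434.16056461 -136.16827489    8.98      ]
[ 449.89429172 -140.62413675] (array([-11.2,  11.9,  -0.5]), -14.97) [-184.89974474   -8.61405653]
```

Call:
drive_tool --motion "0.005 -0.0005 0.0005 -0.0005 0 0 -1; 0.005 -0.002 0.002 -0.0005 0 0 -3; 0.005 -0.004 0.004 -0.0005 0 0 -5; 0.005 -0.0055 0.006 -0.0005 0 0 -7; 0.005 -0.007 0.0075 -0.0005 0 0 -9; 0.005 -0.0085 0.009 -0.0005 0 0 -11; 0.005 -0.010 0.0105 -0.0005 0 0 -13; 0.005 -0.011 0.0115 -0.0005 0 0 -14.5; 0.005 -0.0112 0.0119 -0.0005 0 0 -15; 0.005 -0.0112 0.0119 -0.0005 0 0 -15"

```text
t: 4.35
tcp_pos: [449.6, -140.7, 9.6]
eef_rot: [0.403, 0.915, -0.0, -0.0]
wrist_force: [-3.3, -1.6, 4.8]
opening: 0.15
```

Run:
```python
from h import *
from g import *
o=manip.observe();print(o['tcp_pos'],o['eef_rot'],o['wrist_force'],W2H(o['tcp_pos']))
w=cap('wrist','wrist3.png');c=cap('top','top3.png')
cv2.imwrite('pics/top3c.png',cv2.resize(c['img'][120:270,180:350,::-1],None,fx=4,fy=4,interpolation=cv2.INTER_CUBIC))
```

```text
[ 449.6382639  -140.73371022    9.60214688] [ 4.03151258e-01  9.15133327e-01 -1.18900451e-04 -2.05558838e-04] [-3.33675586 -1.61525098  4.78017549] [-171.09172506   -0.26295077]
```

View pics/top3c.png

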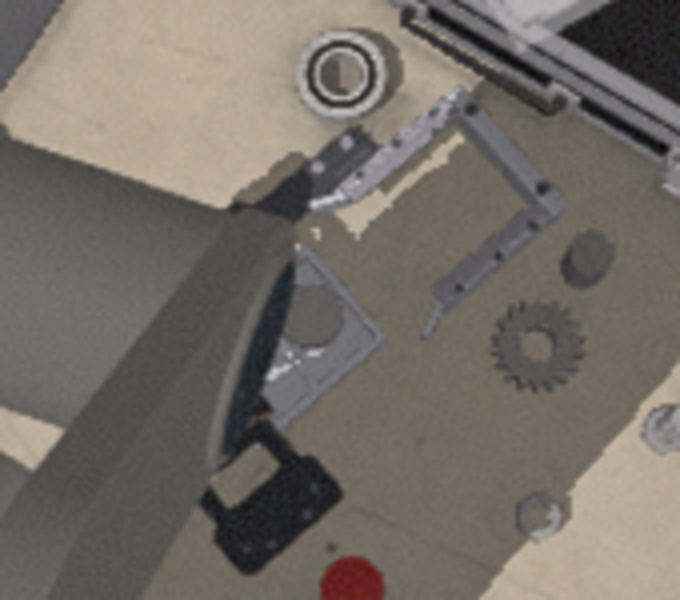

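View pics/wrist3.png

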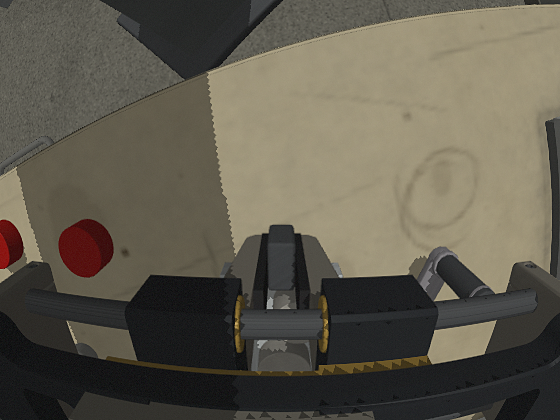

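Run:
```python
from h import *
from g import *
T=dict(np.load('pics/top.npz'))
for x,y,z in [(384,338,18),(303,249,18),(437,300,28),(567,208,28),(460,88,28)]:
    p=pts(T,180+x/4-.4,120+y/4-.4,np.float64(z)); print(np.round(p,1),np.round(W2H(p),1))
```

```text
[ 494.6 -242.2   18. ] [-65.8 -35.5]
[ 543.6 -195.5   18. ] [-67.3  32.2]
[ 515.1 -270.8   28. ] [-30.9 -39.6]
[ 569.1 -341.6   28. ] [ 57.8 -47.5]
[ 636.4 -280.6   28. ] [58.1 43.3]
```

Call:
drive_tool --motion "0.005 -0.004 0 0 0 0 0; 0.005 -0.012 0 0 0 0 0; 0.005 -0.020 0 0 0 0 0; 0.005 -0.028 0 0 0 0 0; 0.005 -0.036 0 0 0 0 0; 0.005 -0.044 0 0 0 0 0; 0.005 -0.052 0 0 0 0 0; 0.005 -0.059 0 0 0 0 0; 0.005 -0.064 0 0 0 0 0; 0.005 -0.065 0 0 0 0 0"

```text
t: 5.45
tcp_pos: [493.3, -188.1, 9.6]
eef_rot: [0.403, 0.915, 0.0, -0.001]
wrist_force: [-4.3, 6.5, 10.2]
opening: 0.15
```

Run:
```python
from h import *
from g import *
o=manip.observe();f=o['wrist_force'];print(o['tcp_pos'],o['eef_rot'],f,W2H(o['tcp_pos']),'Fh',f[:2]@hx,f[:2]@hy,o['wrist_torque'])
c=cap('top','top4.png')
cv2.imwrite('pics/top4c.png',cv2.resize(c['img'][120:270,180:350,::-1],None,fx=4,fy=4,interpolation=cv2.INTER_CUBIC))
```

```text
[ 493.32790573 -188.14397593    9.59024484] [ 4.03436348e-01  9.15007318e-01  2.42886954e-04 -8.13490356e-04] [-4.27446637  6.47942319 10.23386073] [-1.06621331e+02  3.10432092e-02] Fh -7.667047533424042 1.2125880086239105 [ 0.97068933  0.55284691 -0.05133082]
```

View pics/top4c.png

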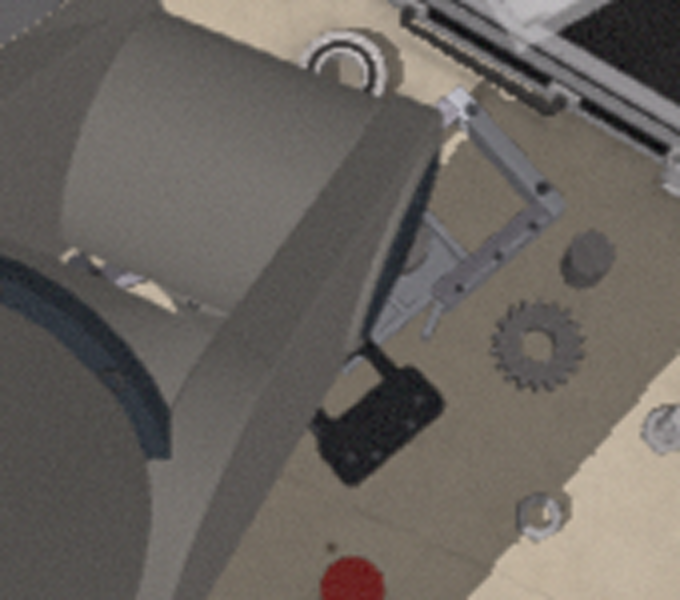

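Call:
drive_tool --motion "0.005 -0.003 0 -0.001 0 0 0; 0.005 -0.009 0 -0.001 0 0 0; 0.005 -0.015 0 -0.001 0 0 0; 0.005 -0.021 0 -0.001 0 0 0; 0.005 -0.027 0 -0.001 0 0 0; 0.005 -0.032 0 -0.001 0 0 0; 0.005 -0.036 0 -0.001 0 0 0; 0.005 -0.039 0 -0.001 0 0 0; 0.005 -0.041 0 -0.001 0 0 0; 0.005 -0.042 0 -0.001 0 0 0"

```text
t: 6.5
tcp_pos: [522.1, -219.7, 10.5]
eef_rot: [0.403, 0.915, 0.0, -0.0]
wrist_force: [0.3, -0.2, -4.9]
opening: 0.151
```

Run:
```python
from h import *
from g import *
o=manip.observe();f=o['wrist_force'];print(o['tcp_pos'],o['eef_rot'],f,W2H(o['tcp_pos']),'Fh',f[:2]@hx,f[:2]@hy,o['wrist_torque'])
```

```text
[ 522.13905496 -219.66509059   10.45177702] [ 4.03309104e-01  9.15063804e-01  2.16743033e-06 -4.42887121e-05] [ 0.26178384 -0.21248682 -4.91123712] [-6.39169692e+01  5.20273543e-02] Fh 0.3334334917420015 0.050035307875907806 [ 0.1539283   0.19745178 -0.01506064]
```

Call:
drive_tool --motion "0.005 -0.001 0 0.0005 0 0 0; 0.005 -0.002 0 0.0005 0 0 0; 0.005 -0.003 0 0.0005 0 0 0; 0.005 -0.004 0 0.0005 0 0 0; 0.005 -0.004 0 0.0005 0 0 0"

```text
t: 7.0
tcp_pos: [524.9, -222.6, 10.0]
eef_rot: [0.403, 0.915, -0.0, 0.0]
wrist_force: [-0.9, -0.6, -4.8]
opening: 0.148
```

Run:
```python
from h import *
from g import *
o=manip.observe();f=o['wrist_force'];print(o['tcp_pos'],o['eef_rot'],f,W2H(o['tcp_pos']),'Fh',f[:2]@hx,f[:2]@hy,o['wrist_torque'])
```

```text
[ 524.89192521 -222.6434994     9.99605061] [ 4.03328547e-01  9.15055233e-01 -9.69445922e-07  6.56616279e-05] [-0.91962949 -0.60756302 -4.75605184] [-59.8612803    0.07655092] Fh -0.17145020476044792 -1.0887865078669494 [0.14224723 0.1763837  0.03111612]
```

Call:
drive_tool --motion "0.005 -0.001 0 0.0005 0 0 0; 0.005 -0.002 0 0.0005 0 0 0; 0.005 -0.003 0 0.0005 0 0 0; 0.005 -0.003 0 0.0005 0 0 0"

```text
t: 7.4
tcp_pos: [525.3, -223.2, 9.6]
eef_rot: [0.403, 0.915, 0.001, -0.002]
wrist_force: [-5.3, 8.6, 5.9]
opening: 0.152
```

Run:
```python
from h import *
from g import *
o=manip.observe();f=o['wrist_force'];print(o['tcp_pos'],f,W2H(o['tcp_pos']),'Fh',f[:2]@hx,f[:2]@hy,o['wrist_torque'])
c=cap('top','top5.png');w=cap('wrist','wrist5.png')
cv2.imwrite('pics/top5c.png',cv2.resize(c['img'][120:270,180:350,::-1],None,fx=4,fy=4,interpolation=cv2.INTER_CUBIC))
```

```text
[ 525.32004279 -223.21176321    9.61012139] [-5.33700324  8.64576924  5.89994362] [-5.91529621e+01  9.51499149e-03] Fh -9.983268495856972 1.8887242902527797 [1.42294359 0.78802341 0.00523857]
```

View pics/top5c.png

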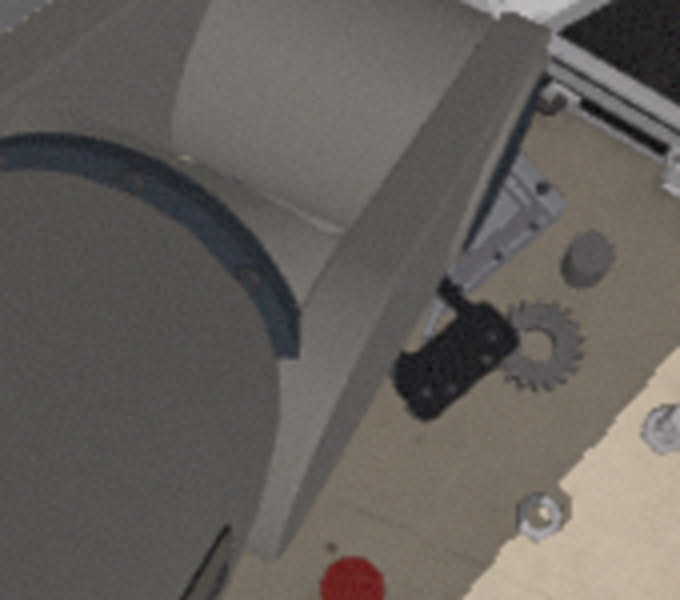

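View pics/wrist5.png

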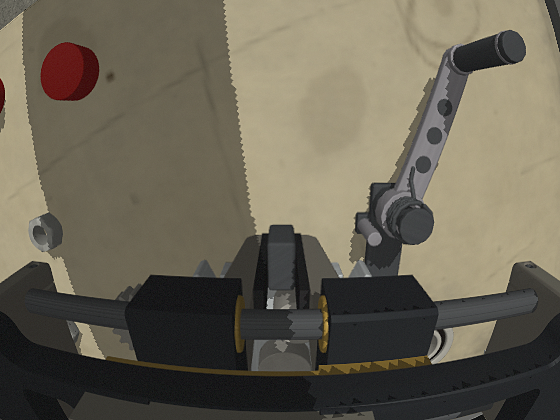

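Call:
drive_tool --motion "0.005 -0.001 0 -0.0003 0 0 0; 0.005 -0.002 0 -0.0003 0 0 0; 0.005 -0.002 0 -0.0003 0 0 0"

```text
t: 7.8
tcp_pos: [525.3, -223.3, 9.6]
eef_rot: [0.404, 0.915, 0.001, -0.004]
wrist_force: [-7.6, 16.0, 8.2]
opening: 0.149
```

Run:
```python
from h import *
from g import *
o=manip.observe();f=o['wrist_force'];print(o['tcp_pos'],f,W2H(o['tcp_pos']),'Fh',f[:2]@hx,f[:2]@hy,o['wrist_torque'])
```

```text
[ 525.3247033  -223.28929535    9.59438427] [-7.56190822 15.95431377  8.22539082] [-5.90925655e+01 -3.93235405e-02] Fh -16.880560976862245 5.173900360582334 [ 2.4735826   1.14593639 -0.0383078 ]
```

Call:
drive_tool --motion "0.005 0.0015 0 0 0 0 0; 0.005 0.003 0 0 0 0 0; 0.032 0.003 0 0 0 0 0; 0.032 0.003 0 0 0 0 0; 0.032 0.003 0 0 0 0 0; 0.032 0.003 0 -0.010 0 0 0; 0.032 0.003 0 -0.030 0 0 0; 0.032 0.003 0 -0.060 0 0 0; 0.032 0.003 0 -0.095 0 0 0; 0.032 0.003 0 -0.115 0 0 0"

```text
t: 8.8
tcp_pos: [527.4, -224.7, 128.2]
eef_rot: [0.403, 0.915, -0.0, 0.002]
wrist_force: [-0.2, 0.3, -0.3]
opening: 0.352
```

Run:
```python
from h import *
from g import *
o=manip.observe();f=o['wrist_force'];print(o['tcp_pos'],o['eef_rot'],f,W2H(o['tcp_pos']))
c=cap('top','top6.png');w=cap('wrist','wrist6.png');s=cap('scene','scene6.png')
```

```text
[ 527.35586542 -224.70242458  128.21239104] [ 4.03355890e-01  9.15041390e-01 -2.79890690e-05  1.81082381e-03] [-0.20499773  0.2689275  -0.32660199] [-56.67941524   0.50772257]
```

View pics/wrist6.png

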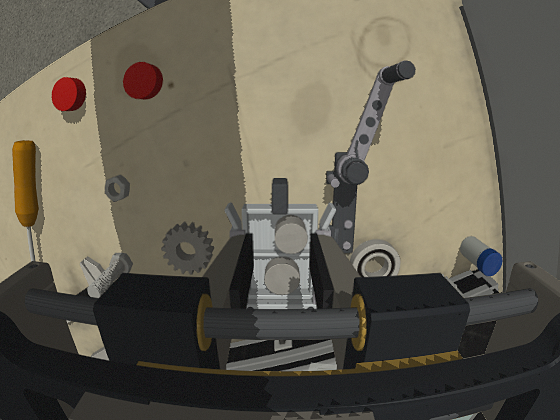

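View pics/scene6.png

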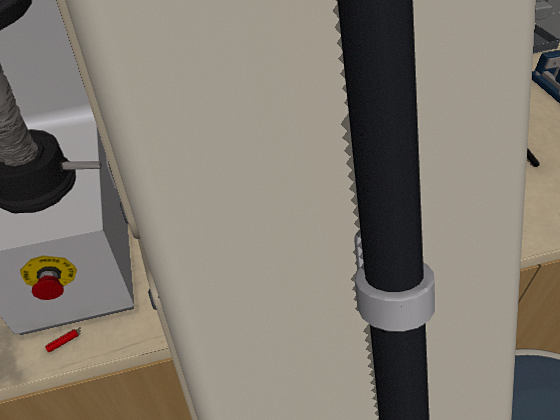

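```bash
cat >> h.py <<'E'
def fe(c,u,v,z):
    f=c['img'].shape[0]/2/np.tan(np.radians(c['fov_y'])/2)
    dx,dy=u-c['cx'],v-c['cy']; r=np.hypot(dx,dy); th=r/f
    d=np.array([np.sin(th)*dx/max(r,1e-9),-np.sin(th)*dy/max(r,1e-9),-np.cos(th)])
    T=np.asarray(c['cam_to_world']); w=T[:3,:3]@d; return T[:3,3]+w*(z-T[2,3])/w[2]
E
python3 - <<'E'
from h import *
from g import *
w=dict(np.load('pics/wrist.npz'))
cv2.imwrite('pics/w6c.png',cv2.resize(w['img'][40:300,180:440,::-1],None,fx=2.3,fy=2.3,interpolation=cv2.INTER_CUBIC))
for nm,u,v,z in [('hub',353,172,47),('post',405,69,72),('tab trailing top',280,179,34),('stop',333,181,30),('nut',117,188,13)]:
    p=fe(w,u,v,z); print(nm,p.round(1),W2H(p).round(1))
E
```

```text
hub [ 551.4 -163.7   47. ] [-85.5  59.4]
post [519.8 -81.5  72. ] [-167.6   91.5]
tab trailing top [ 513.8 -209.7   34. ] [-76.9   0.6]
stop [ 548.9 -180.8   30. ] [-74.6  46.1]
nut [ 402.  -326.8   13. ] [ -65.8 -161. ]
```

View pics/w6c.png

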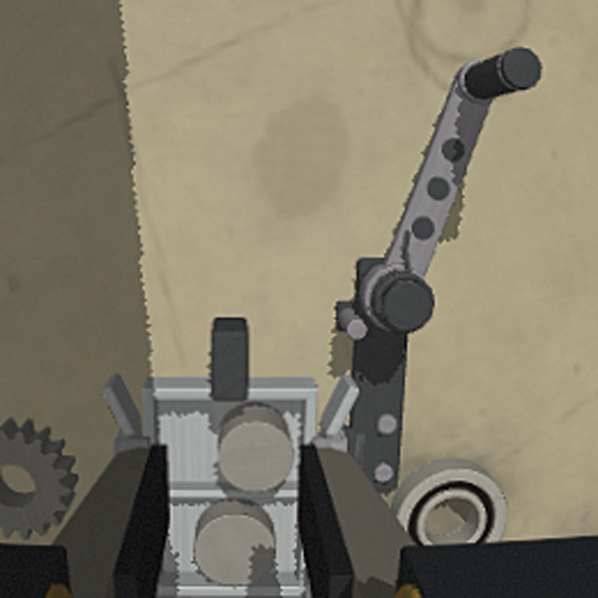

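Run:
```python
from h import *
from g import *
w=dict(np.load('pics/wrist.npz'))
def q(nm,x,y,z):
    p=fe(w,180+x/2.3-.3,40+y/2.3-.3,z); print(nm,W2H(p).round(1))
q('trailing wall top outer L',150,379,18);q('trailing wall R',315,379,18)
q('tab trail top',230,318,34);q('tab front top',230,398,34)
q('leadin R tip outer',108,376,22);q('leadin L tip',354,376,22)
q('rail R front',120,440,28);q('rail L front',345,440,28)
cv2.imwrite('pics/w6d.png',cv2.resize(w['img'][165:265,215:345,::-1],None,fx=6,fy=6,interpolation=cv2.INTER_CUBIC))
```

```text
trailing wall top outer L [-50.3 -31.2]
trailing wall R [-50.3  33.9]
tab trail top [-77.8   0.4]
tab front top [-47.4   0.4]
leadin R tip outer [-52.6 -47.3]
leadin L tip [-52.6  48.8]
rail R front [-28.3 -42.8]
rail L front [-28.3  45.4]
```

View pics/w6d.png

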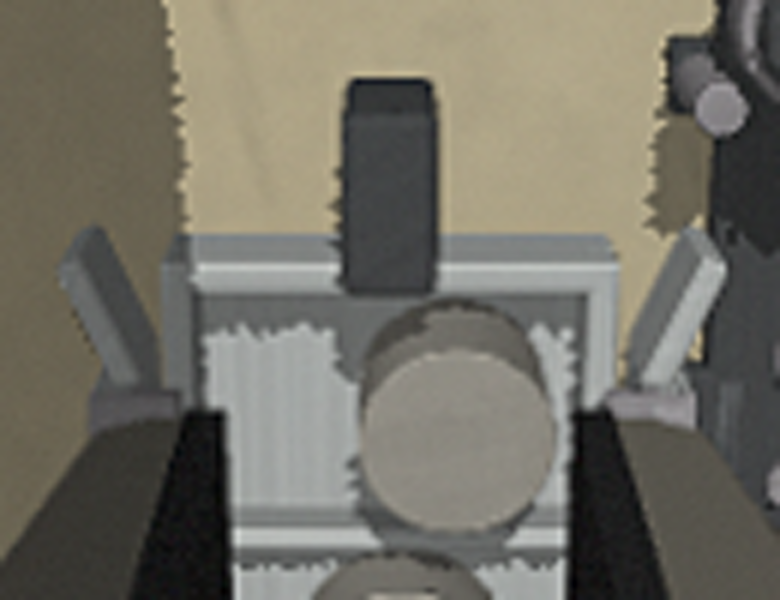

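Run:
```python
from h import *
from g import *
w=dict(np.load('pics/wrist.npz'))
def q(nm,x,y,z):
    p=fe(w,215+x/6-.4,165+y/6-.4,z); print(nm,W2H(p).round(1))
q('wall top L',190,265,18);q('wall top R',610,265,18)
q('wall bot',400,236,0)
q('tab top',390,112,34);q('tab bottom?',390,79,0)
q('tab front',390,292,34)
q('lead R',68,268,22);q('lead L',718,266,22)
q('rail R front top',130,425,28);q('rail L front',650,425,28);q('rail R front bot',130,392,0)
```

```text
wall top L [-46.3 -30.1]
wall top R [-46.3  33.7]
wall bot [-45.9   1.8]
tab top [-73.2   0.3]
tab bottom? [-71.4   0.2]
tab front [-46.9   0.3]
lead R [-46.9 -48.2]
lead L [-47.2  49.6]
rail R front top [-24.1 -38.9]
rail L front [-24.   39.4]
rail R front bot [-19.1 -42.7]
```

Run:
```python
from h import *
from g import *
a=cv2.imread('pics/top0.png')[:,:,::-1]
# depth of first top view was overwritten; use current capture from top6 (arm in view) is no good -> scene P file kept for crops only
P=np.vstack([np.load('pics/P_top.npy'),np.load('pics/P_scene.npy')])
m=(P[:,2]>100)&(P[:,1]>-250)
q=P[m]; d=np.hypot(q[:,0]-519,q[:,1]+81); i=np.argsort(d)[:5]; print(q[i].round(0),d[i].round(0))
T=dict(np.load('pics/top.npz'))
# box front bottom/vertical edges, top0.png: print pts for a few pixels by plane z=200
for u,v in [(150,185),(120,170),(190,95)]: print(u,v,pts(T,u,v,np.float64(0)).round(0),pts(T,u,v,np.float64(200)).round(0))
```

```text
[[ 351. -247.  914.]
 [ 351. -247.  914.]
 [ 351. -247.  914.]
 [ 351. -247.  914.]
 [ 351. -247.  914.]] [236. 236. 236. 236. 236.]
150 185 [533.  45.   0.] [493. -19. 200.]
120 170 [566. 116.   0.] [519.  37. 200.]
190 95 [752. -33.   0.] [664. -79. 200.]
```

Run:
```python
import cv2
a=cv2.imread('pics/top0.png'); cv2.imwrite('pics/t0m.png',cv2.resize(a[0:220,0:280],None,fx=2.7,fy=2.7))
```

```text
(no output)
```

View pics/t0m.png

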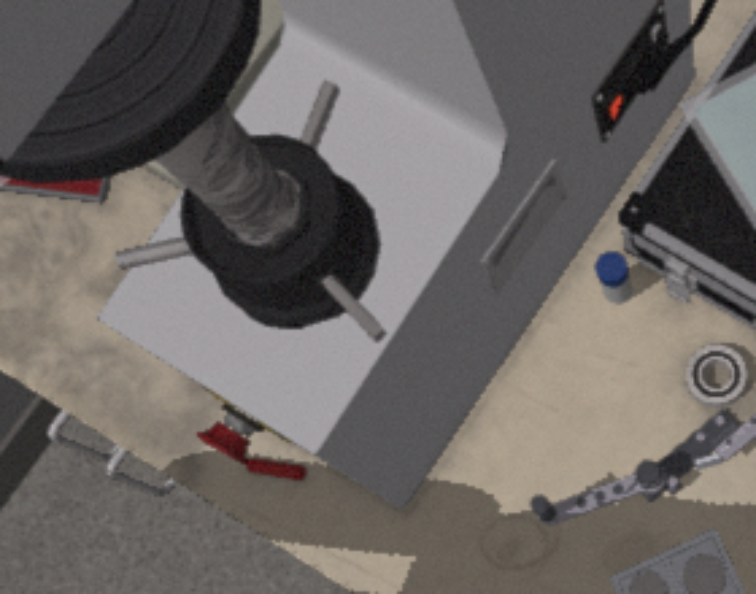

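Run:
```python
from g import *
cp=np.array([434.16056,-136.16827,8.98])+rot(27.43)@[-11.2,11.9,-.5]; cj=42.43
cp=cp+rot(cj)@np.array([-65-42-4-3-2+3,0,-1+.5+.5-.3-115.])
print('cmd',cp)
for T in ([523,-200,110],[519.5,-81.2,100]): print(delta(cp,cj,T,-47.6))
```

```text
cmd [ 526.1219888  -224.03273952  124.78      ]
(array([19.8, 13.9, 14.8]), 90.03)
(array([109.9,  91.5,  24.8]), 90.03)
```

Call:
drive_tool --motion "0.032 0 0 0 0 0 6; 0.032 0 0 0 0 0 14; 0.032 0 0 0 0 0 22; 0.032 0 0 0 0 0 30; 0.032 0 0 0 0 0 38; 0.032 0.003 0.002 0 0 0 46; 0.032 0.008 0.006 0 0 0 54; 0.032 0.014 0.011 0 0 0 62; 0.032 0.020 0.016 0 0 0 70; 0.032 0.028 0.023 0 0 0 78"

```text
t: 9.95
tcp_pos: [523.4, -187.5, 123.5]
eef_rot: [0.891, 0.455, -0.001, -0.001]
wrist_force: [-0.5, 0.7, 0.6]
opening: 0.343
```

Run:
```python
from g import *
from station import manip
print(manip.observe()['tcp_pos'],manip.observe()['q'])
cp=np.array([526.122,-224.033,124.78])+rot(42.43)@[28,23,0]; cj=42.43-78
print('cmd',cp,cj)
print(delta(cp,cj,[519.5,-81.2,100],-47.6))
```

```text
[ 523.35754212 -187.50067055  123.45526072] [-3.46650981e-01  3.54001846e-01  1.86207680e+00 -1.27502386e-04
  9.27552736e-01  2.80340748e-01]
cmd [ 524.20705945 -187.84829325  124.78      ] -35.57
(array([ 84. , -65.9,  24.8]), 12.03)
```

Call:
drive_tool --motion "0.032 0.014 -0.011 0 0 0 5; 0.032 0.029 -0.023 0.004 0 0 9; 0.032 0.044 -0.0345 0.010 0 0 12; 0.032 0.059 -0.046 0.016 0 0 12; 0.032 0.072 -0.0565 0.020 0 0 12; 0.032 0.080 -0.063 0.0248 0 0 12; 0.032 0.084 -0.0659 0.0248 0 0 12; 0.032 0.084 -0.0659 0.0248 0 0 12; 0.032 0.084 -0.0659 0.0248 0 0 12"

```text
t: 10.85
tcp_pos: [519.7, -81.6, 100.0]
eef_rot: [0.932, 0.362, 0.0, 0.0]
wrist_force: [0.5, 1.0, 0.0]
opening: 0.35
```

Run:
```python
from h import *
from g import *
o=manip.observe();f=o['wrist_force'];print(o['tcp_pos'],o['eef_rot'],f)
c=cap('top','top7.png');w=cap('wrist','wrist7.png')
for nm,u,v,z in []: pass
```

```text
[519.66773914 -81.604764   100.01982295] [9.32221990e-01 3.61886918e-01 4.60208774e-05 1.34404980e-04] [0.49863104 0.99256694 0.00535963]
```

View pics/wrist7.png

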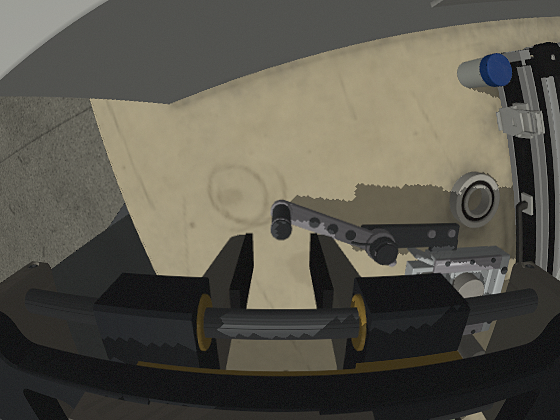

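View pics/top7.png

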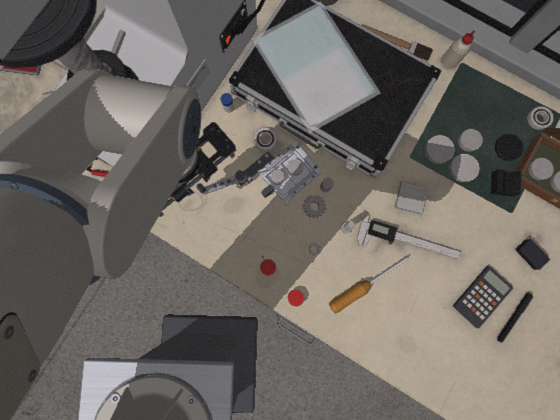

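Run:
```python
from h import *
from g import *
w=dict(np.load('pics/wrist.npz'));c=dict(np.load('pics/top.npz'))
a=cv2.resize(w['img'][180:280,230:350,::-1],(400,333),interpolation=cv2.INTER_CUBIC)
b=cv2.resize(c['img'][135:215,240:340,::-1],(400,333),interpolation=cv2.INTER_CUBIC)
cv2.imwrite('pics/m7.png',np.hstack([a,b]))
print(fe(w,282,230,72),fe(w,280,205,26))
```

```text
[521.16061589 -81.20959121  72.        ] [523.36851287 -77.24944997  26.        ]
```

View pics/m7.png

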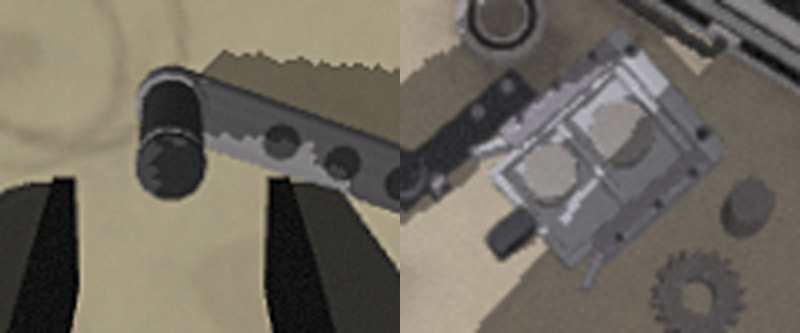

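Call:
drive_tool --motion "0.032 0.0005 0.0005 0.012 0 0 0; 0.032 0.0005 0.0005 0.030 0 0 0; 0.032 0.0005 0.0005 0.046 0 0 0; 0.032 0.0005 0.0005 0.057 0 0 0; 0.032 0.0005 0.0005 0.060 0 0 0; 0.032 0.0005 0.0005 0.060 0 0 0; 0.005 0.0005 0.0005 0.060 0 0 0; 0.005 0.0005 0.0005 0.060 0 0 0; 0.005 0.0005 0.0005 0.060 0 0 0; 0.005 0.0005 0.0005 0.060 0 0 0"

```text
t: 11.95
tcp_pos: [520.4, -81.1, 40.5]
eef_rot: [0.932, 0.362, 0.0, 0.0]
wrist_force: [-0.9, 1.5, 4.0]
opening: 0.142
```

Run:
```python
from h import *
from g import *
o=manip.observe();print(o['tcp_pos'],o['wrist_force'],o['opening']*91.9)
cp=np.array([524.207,-187.848,124.78])+rot(-35.57)@[84,-65.9,24.8];cj=-47.57
cp=cp+rot(cj)@[.5,.5,60]; print('cmd',cp,W2H(cp))
w=cap('wrist','wrist8.png')
# swing waypoints: arc relative to actual post
pv=H(-86,62); r0=o['tcp_pos'][:2]-pv; print('radius',np.hypot(*r0),'ang holder',np.degrees(np.arctan2(r0@hy,r0@hx)))
th0=160; 
for k,t in enumerate(range(0,113,2)): 
    a=np.radians(th0+t); p=H(-86+88*np.cos(a),62+88*np.sin(a)); p0=H(-86+88*np.cos(np.radians(160)),62+88*np.sin(np.radians(160)))
    d=rot(cj).T@np.array([*(p-p0),0]); 
    if t%4==0: print(t,(d/1000).round(4)[:2])
```

```text
[520.38962712 -81.05090277  40.50692207] [-0.86221646  1.54027109  4.01301333] 13.03123596006837
cmd [520.17253726 -81.21980664  39.98      ] [-167.47865607   91.95382738]
radius 86.88484716897858 ang holder 159.6405191563981
0 [0. 0.]
4 [-0.0058 -0.0019]
8 [-0.0118 -0.0034]
12 [-0.0178 -0.0045]
16 [-0.024  -0.0051]
20 [-0.0301 -0.0053]
24 [-0.0362 -0.0051]
28 [-0.0423 -0.0045]
32 [-0.0484 -0.0034]
36 [-0.0544 -0.0019]
40 [-0.0602 -0.    ]
44 [-0.0659  0.0023]
48 [-0.0714  0.005 ]
52 [-0.0767  0.008 ]
56 [-0.0818  0.0115]
60 [-0.0867  0.0152]
64 [-0.0912  0.0193]
68 [-0.0955  0.0238]
72 [-0.0995  0.0285]
76 [-0.1031  0.0334]
80 [-0.1063  0.0386]
84 [-0.1092  0.0441]
88 [-0.1117  0.0497]
92 [-0.1138  0.0554]
96 [-0.1155  0.0613]
100 [-0.1168  0.0674]
104 [-0.1177  0.0734]
108 [-0.1181  0.0796]
112 [-0.1181  0.0857]
```

View pics/wrist8.png

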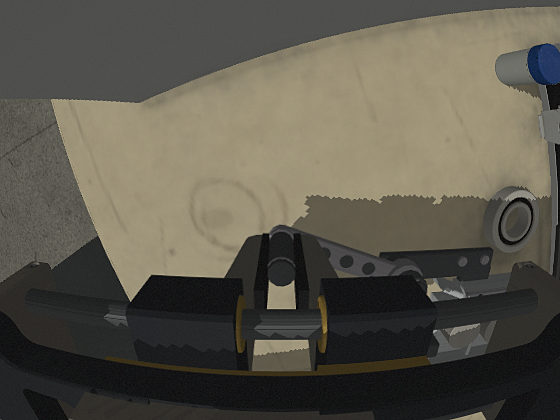

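Call:
drive_tool --motion "0.005 -0.0028 -0.001 0 0 0 0; 0.005 -0.0058 -0.0019 0 0 0 0; 0.005 -0.0118 -0.0034 0 0 0 0; 0.005 -0.0178 -0.0045 0 0 0 0; 0.005 -0.0240 -0.0051 0 0 0 0; 0.005 -0.0301 -0.0053 0 0 0 0; 0.005 -0.0362 -0.0051 0 0 0 0; 0.005 -0.0423 -0.0045 0 0 0 0; 0.005 -0.0484 -0.0034 0 0 0 0; 0.005 -0.0544 -0.0019 0 0 0 0"

```text
t: 13.0
tcp_pos: [478.8, -116.4, 40.4]
eef_rot: [0.932, 0.362, 0.0, -0.0]
wrist_force: [-0.3, 5.2, 6.6]
opening: 0.139
```

```bash
cat > sw.py <<'E'
from h import *
from g import *
import sys
o=manip.observe();f=o['wrist_force'];p=o['tcp_pos']
r=p[:2]-H(-86,62);n=r/np.hypot(*r);t=np.array([-n[1],n[0]])
print(p.round(1),'F',f.round(1),'rad',np.hypot(*r).round(1),'ang',np.degrees(np.arctan2(r@hy,r@hx)).round(1)%360,'Fr',(f[:2]@n).round(1),'Ft',(f[:2]@t).round(1),'open',o['opening']*91.9)
E
python3 sw.py
```

```text
[ 478.8 -116.4   40.4] F [-0.3  5.2  6.6] rad 86.9 ang 196.3 Fr 2.9 Ft -4.3 open 12.771482057577835
```

Call:
drive_tool --motion "0.005 -0.0058 0.0019 0 0 0 0; 0.005 -0.0115 0.0042 0 0 0 0; 0.005 -0.0170 0.0069 0 0 0 0; 0.005 -0.0223 0.0099 0 0 0 0; 0.005 -0.0274 0.0134 0 0 0 0; 0.005 -0.0323 0.0171 0 0 0 0; 0.005 -0.0368 0.0212 0 0 0 0; 0.005 -0.0411 0.0257 0 0 0 0; 0.005 -0.0451 0.0304 0 0 0 0; 0.005 -0.0487 0.0353 0 0 0 0"

```text
t: 14.0
tcp_pos: [466.5, -175.2, 40.3]
eef_rot: [0.932, 0.362, 0.0, -0.0]
wrist_force: [1.0, 6.4, 8.1]
opening: 0.147
```

```bash
python3 sw.py
```

```text
[ 466.5 -175.2   40.3] F [1.  6.4 8.1] rad 87.5 ang 236.6 Fr -2.0 Ft -6.2 open 13.463797249512606
```

Call:
drive_tool --motion "0.005 -0.0032 0.0052 0 0 0 0; 0.005 -0.0061 0.0107 0 0 0 0; 0.005 -0.0086 0.0163 0 0 0 0; 0.005 -0.0107 0.0220 0 0 0 0; 0.005 -0.0124 0.0279 0 0 0 0; 0.005 -0.0137 0.0340 0 0 0 0; 0.005 -0.0144 0.0385 0 0 0 0; 0.005 -0.0148 0.0420 0 0 0 0"

```text
t: 14.8
tcp_pos: [483.3, -215.6, 40.2]
eef_rot: [0.932, 0.362, -0.0, -0.001]
wrist_force: [-1.5, 9.0, 10.6]
opening: 0.146
```

```bash
python3 sw.py
```

```text
[ 483.3 -215.6   40.2] F [-1.5  9.  10.6] rad 88.1 ang 265.4 Fr -4.3 Ft -8.0 open 13.42061823349892
```

Call:
drive_tool --motion "0.005 -0.0002 0.002 0 0 0 0; 0.005 -0.0003 0.004 0 0 0 0; 0.005 -0.0003 0.006 0 0 0 0; 0.005 -0.0003 0.007 0 0 0 0; 0.005 -0.0003 0.007 0 0 0 0"

```text
t: 15.3
tcp_pos: [487.6, -220.8, 40.2]
eef_rot: [0.932, 0.362, -0.0, -0.001]
wrist_force: [-3.0, 9.1, 11.7]
opening: 0.14
```

```bash
python3 sw.py
```

```text
[ 487.6 -220.8   40.2] F [-3.   9.1 11.7] rad 88.2 ang 269.7 Fr -3.9 Ft -8.7 open 12.904030150385115
```

Call:
drive_tool --motion "0.005 0 0.001 0 0 0 0; 0.005 0 0.002 0 0 0 0; 0.005 0 0.003 0 0 0 0; 0.005 0 0.003 0 0 0 0"

```text
t: 15.7
tcp_pos: [488.9, -222.3, 40.2]
eef_rot: [0.932, 0.362, -0.001, -0.002]
wrist_force: [-4.5, 11.3, 13.6]
opening: 0.144
```

```bash
python3 sw.py
```

```text
[ 488.9 -222.3   40.2] F [-4.5 11.3 13.6] rad 88.3 ang 271.0 Fr -4.5 Ft -11.3 open 13.258613548557557
```

Call:
drive_tool --motion "0.005 0 0.001 0 0 0 0; 0.005 0 0.002 0 0 0 0; 0.005 0 0.002 0 0 0 0; 0.005 0 0.002 0 0 0 0"

```text
t: 16.1
tcp_pos: [489.1, -222.7, 40.0]
eef_rot: [0.932, 0.361, -0.002, -0.003]
wrist_force: [-6.8, 14.7, 17.8]
opening: 0.14
```

```bash
python3 sw.py
python3 - <<'E'
from h import *
w=cap('wrist','wrist9.png');c=cap('top','top9.png')
cv2.imwrite('pics/top9c.png',cv2.resize(c['img'][120:270,180:350,::-1],None,fx=4,fy=4,interpolation=cv2.INTER_CUBIC))
E
```

```text
[ 489.1 -222.7   40. ] F [-6.8 14.7 17.8] rad 88.4 ang 271.3 Fr -5.3 Ft -15.3 open 12.87160871654149
```

View pics/wrist9.png

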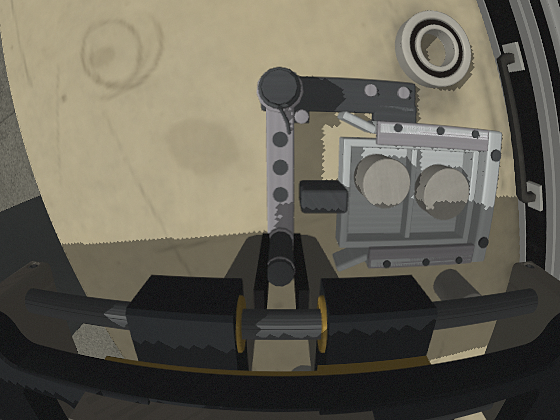

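View pics/top9c.png

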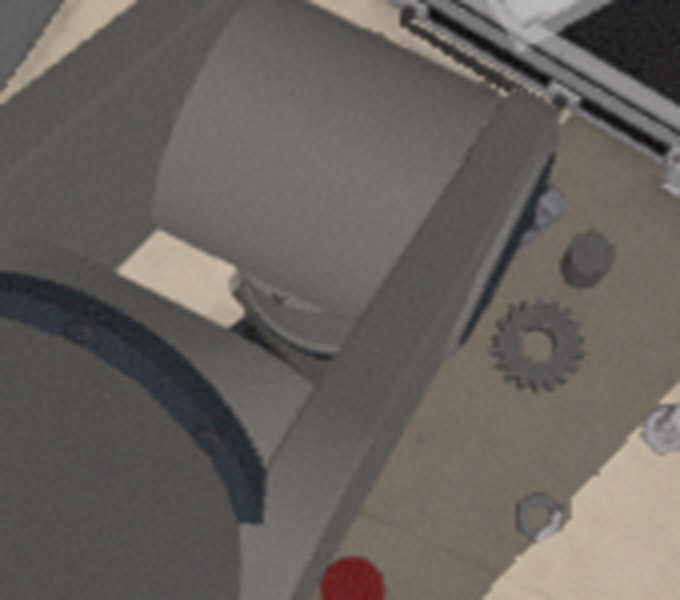

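Call:
drive_tool --motion "0.005 0 0 0 0 0 0; 0.005 0 0 0 0 0 0; 0.005 0 0 0 0 0 0; 0.005 0 0 0 0 0 0; 0.005 0 0 0 0 0 0"

```text
t: 16.7
tcp_pos: [489.1, -222.7, 40.0]
eef_rot: [0.932, 0.361, -0.002, -0.003]
wrist_force: [-7.2, 16.7, 17.4]
opening: 0.146
```

```bash
python3 sw.py && python3 -c "
from station import manip
print(manip.close_job())"
```

```text
[ 489.1 -222.7   40. ] F [-7.2 16.7 17.4] rad 88.4 ang 271.3 Fr -6.3 Ft -17.1 open 13.405142434252532
the job is handed in; nothing more can be done
None
```

The tray is fully home in the holder with both samples upright. The spring arm is wound to its stop and the gripper is still holding it there. I handed the job in at about 17 s.

- **Tray:** I gripped it by the tab, straightened it by 15°, and slid it under the lips until it stopped against about 17 N of push. Afterwards the wrist picture put the tab's trailing end at holder x -73 mm, where -74 is fully home. The trailing wall measured -46 mm, where -48 is fully home. Both are within the 2 mm calibration.
- **Spring arm:** I took the post and swung it round to 271.3° in the holder frame, where 270° is nominal. It would go no further, and the load on the post rose from the spring's 8 to 9 N to about 17 N. It held steady over 0.5 s before hand-in, with the fingers about 13 mm apart on the 14 mm post.
- **Last pictures:** The wrist view shows the bar straight across the mouth just behind the tab, and both samples upright. The loose parts in view had not visibly moved. I did not re-measure them, and the robot hid parts of the other views.
- **Readings that disagreed:** My first wrist-picture reading of the tab (-77 mm) used its lower edge by mistake, and the corrected reading is the one above. The wrist force also showed about 17 N upward at the end, which I did not trace; it is well under the limits.

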